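# Stow the loose grips in the latch-lid caddy and park it

## Robot

A 7-joint arm with a two-finger parallel gripper is mounted at the origin on the work surface. World frame = base frame: x ahead of the robot, y to its left, z up, the work surface at z = 0. Lengths are in m, angles in rad, forces in N, time in s.
With the tool pointing down it reaches from about 0.425 to 0.875 m from the base axis. Payload 4.7 kg.
Tool frame: the origin (TCP) lies midway between the tips of the shut fingers; the grasp point (between the pads) lies 19 mm behind it; x points along the fingers, z is the direction in which the jaws open and shut, and the axes are right-handed (so a half turn about x gives the same grasp; the last joint's range is limited). The gripper opens to 87 mm and grips with 3 to 60 N. Pads are 19 mm wide; open, the fingers measure 117 mm over their backs; the gripper's body (75 mm by 190 mm) begins 51 mm behind the grasp point.
Start: joints at [1.246, 0.321, -0.07, 1.45, 0.023, 1.371, -0.057], TCP at [0.216, -0.613, 0.223] pointing down, gripper open.
Joint ranges: [-2.86, 2.86], [-0.3, 2.09], [-1.38, 1.24], [0.06, 2.45], [-1.56, 4.7], [0.09, 2.05], [-2.69, 2.69]. Speed limits (rad/s): [2.57, 2.57, 3.14, 3.14, 3.14, 3.14, 3.14].

## Interface

Orientations are given as a rotation vector (axis times angle).
In Python, from bench import ctrl, vision, close_job gives the robot as it stands. The module is installed in compiled form; this text tells all that it offers.
- The arm moves only by the tool servo_tool, never from a script. Its argument "commands" is a list that holds one entry, the list of rows, each a list of 7 numbers: the turn, a rotation vector about the tool's x, y, z in degrees, then the shift along the tool's x, y, z in mm, then the finger opening in mm, from 0 to 87. In form: [[[wx, wy, wz, x, y, z, grip], ...]]. A call has 1 to 5 rows; each row is the pose to reach, as a shift and turn from the pose commanded when the call began, along the tool's axes at that moment; what a row does not reach only later rows make up. A row lasts 1/8 s, in which the tool goes at most 62.5 mm and 10.7 degrees, less where a joint would pass 70% of its speed; a pose out of reach is approached as far as the arm can. A call with a gripper value outside its range is refused whole. The fingers move at their own pace and stop on an object; "newtons" is the grip in N (left out, the last holds). Time passes only in rows, so rows that repeat a pose let the fingers close. It gives the time, the measured TCP pose, the force and the opening at its end, in the units of the state.
- ctrl.get_state(): the state, without advancing time (a new reading comes with each control period).
- vision.get_image(name): name is "scene" or "top" or "wrist"; returns the picture (384x512x3 uint8, red, green, blue); there is no depth.
- vision.camera_info(name): a dict with "fov_y" (degrees; the focal length in pixels is half the picture's height over the tangent of half this angle, whatever the lens; pixels are square), "cx", "cy" (the principal point, pixels), "pose" (4x4, takes a point from camera to world coordinates). Camera axes: x right, y down, z forward; pixel columns grow to the right and rows downward; lengths in m; the calibration is good to about 2 mm. A picture is of the moment at which its call begins: read the wrist's pose just before it. camera_info takes no time and is no camera call; for the wrist camera it gives the pose at the moment of the call.
- close_job(): hands the job in, once; it reports no verdict.
The state is a dict: "time": time; "joint_positions": joint angles; "qd": joint speeds; "joint_torque": joint torques, N m; "position": TCP position; "tool_rot": TCP orientation; "ft_force": force on the tool from outside, world axes, zero at the start; "torque": the same for the moment, N m; "grip_width": opening from 0.0 (shut) to 1.0 (fully open).
Only numpy, scipy, OpenCV 4.12 (cv2) and the standard library are available. Lean on these libraries where they do the work, as an engineer would, in place of code of your own. Each camera call takes 0.05 s, during which the arm holds its last target. There are 200 camera calls.

## Task

Tidy the ledge: press the thumb latch so the caddy's sprung lid pops open, put every barbell collar, white grip ring and wrist roller handle lying on the ledge (there are three to five) into its tub, and snap the lid shut. Then roll the caddy, all wheels down, squarely into the taped bay, push bar at the rear, coming in straight so that all four castors trail straight back. Leave the dumbbells and everything else where they are.

Things in the scene. Friction and masses are not known exactly. Their poses are not given: they have to be found in the camera images.
- caddy: roll-about caddy: grey tub 260 (x) x 170 (y) outside, 252 x 162 inside, inner floor 50 and rim 131 above the ledge; four castors; 2 kg. Origin on the ledge under the tub's centre. +x its front (travel), push bar at -x; lid hinge line along x at y = +85, z = 131; thumb latch mid -y side. Starts at the robot's left, x roughly towards world -y, hinge side away from the robot
- push_bar (a point): middle of the caddy's push bar: level rubber-sleeved bar, 20 mm diameter, along the caddy's y, 80 mm free to grip, 185 above the ledge, 45 mm behind the tub. Axes as the caddy's. The caddy takes 4 N to swing its castors round, then rolls with 2 to 3 N, in any direction; it stays where left. Lifting or shoving it hard tips it
- lid (a joint): lid angle, rad: 0 shut, 1.60 fully open (upright on the +y rim). A spring drives it open (about 1 s) unless latched. Closing takes 1 to 2 N at the free edge, rising to 8 to 12 N over the last 10 mm until it snaps under the latch; let go before that, it springs open again
- lid_edge (a point): middle of the lid's free edge on its outer (top) face, 172 mm from the hinge line. The lid is a flat plate 262 x 170 x 6, outer face 7 mm off the hinge line. A 44 mm wide steel lip reaches 8 mm past the edge: the latch holds it. Fully open, this edge is about 303 above the ledge
- latch (a joint): thumb latch angle, rad: 0 at rest, 0.30 fully pressed. It frees the lid at about 0.15 to 0.20; takes 2 N to start, 4.5 N fully pressed at latch_pad, and springs back by itself
- latch_pad (a point): top of the thumb pad, to be pressed straight down (sinks up to 12 mm). Black pad 44 (along the caddy's x) x 50, level, 116 above the ledge, sticking out of the tub's -y side; this point is 15 mm in from its outer edge. The latch nose, 30 wide, stands 40 mm above the pad 30 mm nearer the tub and swings up to 14 mm outwards when pressed
- bay: parking bay on the ledge: four right-angled corners of white tape 18 wide, around a clear rectangle 300 (x) x 210 (y), the tub plus 20 mm all round. Origin on the ledge at its centre; the caddy belongs with its origin here and its x along this x, push bar at the -x end
- castor_fl: the caddy's front left (+x, +y) swivel castor; pivot 100 mm along and 60 mm across from the caddy's centre; 32 mm wheel whose axle trails the pivot by 14 mm. Origin at the foot of the pivot; its x points from axle to pivot: trailing straight = along the caddy's x. Rolling straight forward 80 mm or more swings it there. Starts turned well aside
- castor_fr: the caddy's front right (+x, -y) swivel castor; pivot 100 mm along and 60 mm across from the caddy's centre; 32 mm wheel whose axle trails the pivot by 14 mm. Origin at the foot of the pivot; its x points from axle to pivot: trailing straight = along the caddy's x. Rolling straight forward 80 mm or more swings it there. Starts turned well aside
- castor_rl: the caddy's rear left (-x, +y) swivel castor; pivot 100 mm along and 60 mm across from the caddy's centre; 32 mm wheel whose axle trails the pivot by 14 mm. Origin at the foot of the pivot; its x points from axle to pivot: trailing straight = along the caddy's x. Rolling straight forward 80 mm or more swings it there. Starts turned well aside
- castor_rr: the caddy's rear right (-x, -y) swivel castor; pivot 100 mm along and 60 mm across from the caddy's centre; 32 mm wheel whose axle trails the pivot by 14 mm. Origin at the foot of the pivot; its x points from axle to pivot: trailing straight = along the caddy's x. Rolling straight forward 80 mm or more swings it there. Starts turned well aside
- collar_a: barbell collar: plain aluminium ring for 50 mm bars, outer diameter 72, bore 50, height 32, wall 11, about 0.22 kg, lying flat; a flat cam lever stands 4 mm proud outside. Origin at the centre of its underside, z up its axis. May be absent (None)
- collar_b: barbell collar: plain aluminium ring for 50 mm bars, outer diameter 72, bore 50, height 32, wall 11, about 0.22 kg, lying flat; a flat cam lever stands 4 mm proud outside. Origin at the centre of its underside, z up its axis. May be absent (None)
- gripring_a: white silicone grip ring (hand exerciser), stiff: outer diameter 78, hole 42, height 24, wall 18, about 0.12 kg, lying flat. Origin at the centre of its underside, z up its axis. May be absent (None)
- gripring_b: white silicone grip ring (hand exerciser), stiff: outer diameter 78, hole 42, height 24, wall 18, about 0.12 kg, lying flat. Origin at the centre of its underside, z up its axis. May be absent (None)
- roller_a: wrist roller handle: steel bar of 28 mm diameter, 120 long, with a hexagonal black rubber cap 34 across flats on the last 16 mm at each end (so it does not roll), about 0.28 kg, lying down. x along the bar; origin 17 mm from the bar's axis (axis at local z = 17), under its middle as it lies at first. May be absent (None)
- roller_b: wrist roller handle: steel bar of 28 mm diameter, 120 long, with a hexagonal black rubber cap 34 across flats on the last 16 mm at each end (so it does not roll), about 0.28 kg, lying down. x along the bar; origin 17 mm from the bar's axis (axis at local z = 17), under its middle as it lies at first. May be absent (None)
- dumbbell_green: bystander: green neoprene dumbbell, 180 long, 72 thick, lying at the far side; origin under its middle, x along it. Beyond the work at the far right stand, immovable, a kettlebell (116 wide, 170 tall) and a flat change plate (160 wide, 18 high)
- dumbbell_hex: bystander: black hex dumbbell, 200 long, 80 thick, lying at the right; origin under its middle, x along it
- shaker: bystander: grey shaker bottle, 80 diameter, 190 tall, standing at the far side; origin under its centre
- chalk_box: bystander: cardboard chalk box 60 x 90 x 55, near the robot; origin under its centre
- gym_timer: bystander: black interval timer 35 x 110 x 60, near the robot; origin under its centre
There are look-alikes about, which are no part of the job. Leave any brown or yellow look-alike of the roller_a alone.

How it is judged:
By the outcome, as a careful person would: the job done as asked, in the order asked, and still so for the second after the job is handed in, with the robot touching nothing.
Of collar_a, collar_b, gripring_a, gripring_b, roller_a, roller_b only 3 to 5 are there at a start; the rules pass over those that are not, and their reading is None.
At some moment in a run one of collar_a, collar_b, gripring_a, gripring_b, roller_a, roller_b may be knocked a few centimetres aside while the robot is not near it.
Once in a run the grip may slacken for a moment while it holds something.
It also fails if it takes over 210 s, if anything falls off the work surface, if the arm or the gripper's body presses on something with over 40 N, if the wrist force passes 120 N, or if a joint passes its speed limit or range.

## Working session

There is one attempt and no reset: what is moved stays moved. The work goes in short steps, Python scripts to look and compute and a tool call to move; the robot and the scene stay as the last step left them, time stands still between calls to the robot, and variables do not carry over. Pictures are saved under pics/ and viewed, about 12 in all and at most 16, crops included, and the job is handed in when it is done.

Besides the shell and the picture viewer there is one more tool, called after ">>>" by a JSON object that holds its "method" and its "body", one argument or row to a line. servo_tool: Moves the arm, as the interface text tells. Its arguments: {"type":"object","properties":{"commands":{"type":"array"},"newtons":{"type":"number"}},"required":["commands"]}

```bash
mkdir -p pics; ls
cat > h.py <<'E'
import numpy as np, cv2
from bench import ctrl, vision
from scipy.spatial.transform import Rotation as R
def snap(n,f):
    info=vision.camera_info(n); im=vision.get_image(n)
    cv2.imwrite(f'pics/{f}.png',im[:,:,::-1]); np.save(f'pics/{f}.npy',np.array([info['fov_y'],info['cx'],info['cy'],*np.array(info['pose']).ravel()])); return im
def px2w(f,u,v,z=0.):
    a=np.load(f'pics/{f}.npy'); T=a[3:].reshape(4,4); fl=192/np.tan(np.radians(a[0]/2))
    d=T[:3,:3]@np.array([(u-a[1])/fl,(v-a[2])/fl,1]); o=T[:3,3]; return o+d*(z-o[2])/d[2]
def w2px(f,p):
    a=np.load(f'pics/{f}.npy'); T=a[3:].reshape(4,4); fl=192/np.tan(np.radians(a[0]/2))
    q=T[:3,:3].T@(np.array(p)-T[:3,3]); return q[:2]/q[2]*fl+a[1:3]
def st():
    s=ctrl.get_state(); print('t',round(s['time'],2),'p',np.round(s['position'],4),'F',np.round(s['ft_force'],1),'g',round(s['grip_width']*87,1)); print(np.round(R.from_rotvec(s['tool_rot']).as_matrix(),3).tolist(),np.round(s['joint_positions'],2)); return s
E
python3 - <<'E'
from h import *
st()
for n in('top','scene'):
    snap(n,n+'0'); i=vision.camera_info(n); print({k:(np.round(v,3).tolist()) for k,v in i.items()})
a=cv2.imread('pics/top0.png');print(a.shape)
cv2.imwrite('pics/top0b.png',cv2.resize(a,(800,600),interpolation=cv2.INTER_CUBIC))
E
```

```text
pics
t 0.0 p [ 0.2158 -0.6125  0.2214] F [-0.6 -0.5  0.3] g 87.1
[[-0.001, 0.943, 0.332], [0.002, 0.332, -0.943], [-1.0, -0.0, -0.002]] [ 1.25  0.32 -0.07  1.45  0.02  1.37 -0.06]
{'fov_y': 43.634, 'cx': 250.885, 'cy': 185.596, 'pose': [[0.018, -0.994, 0.112, 0.321], [-1.0, -0.02, -0.015, -0.048], [0.017, -0.112, -0.994, 1.752], [0.0, 0.0, 0.0, 1.0]]}
{'fov_y': 50.682, 'cx': 256.432, 'cy': 188.099, 'pose': [[0.391, 0.508, -0.768, 1.551], [0.92, -0.238, 0.311, -0.479], [-0.025, -0.828, -0.56, 0.888], [0.0, 0.0, 0.0, 1.0]]}
(384, 512, 3)
```

View pics/top0b.png

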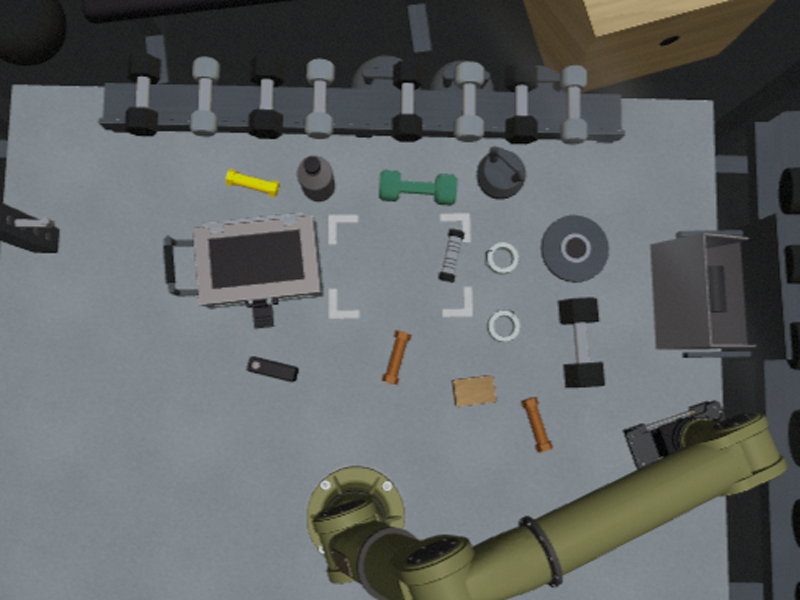

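View pics/scene0.png

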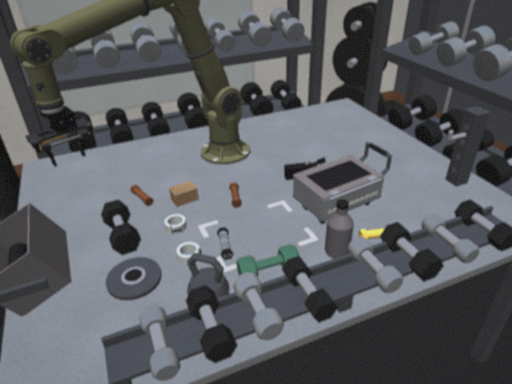

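The top view shows the caddy at left (257,262), the bay around (400,266), a steel roller with black caps at (452,255), and two pale rings at (502,258) and (504,326). There are also brown and yellow look-alikes.

Run:
```python
from h import *
for n,u,v,z in [('roller',452,255,.02),('ring1',502,258,.024),('ring2',504,326,.024),('caddyRL',194,226,.131),('caddyRR',200,305,.131),('FL',315,217,.131),('FR',322,293,.131),('pad',263,317,.116),('bar',168,266,.185),
 ('bayTL',342,228,0),('bayBL',342,303,0),('bayTR',457,228,0),('bayBR',457,303,0),('timer',273,369,.05),('brown',397,357,.02),('rollA',456,235,.03),('rollB',447,276,.03)]:
    print(n,np.round(px2w('top0',u*.64,v*.64,z),3))
a=cv2.imread('pics/top0.png')
r=a[125:235,95:365]; cv2.imwrite('pics/c1.png',cv2.resize(r,None,fx=2.96,fy=2.96,interpolation=cv2.INTER_CUBIC))
i=vision.camera_info('wrist');print(i);
```

```text
roller [ 0.602 -0.214  0.02 ]
ring1 [ 0.596 -0.331  0.024]
ring2 [ 0.437 -0.336  0.024]
caddyRL [0.636 0.362 0.131]
caddyRR [0.463 0.341 0.131]
FL [0.662 0.099 0.131]
FR [0.494 0.079 0.131]
pad [0.441 0.207 0.116]
bar [0.539 0.399 0.185]
bayTL [0.664 0.046 0.   ]
bayBL [0.486 0.042 0.   ]
bayTR [ 0.67  -0.227  0.   ]
bayBR [ 0.491 -0.229  0.   ]
timer [0.329 0.19  0.05 ]
brown [ 0.361 -0.089  0.02 ]
rollA [ 0.647 -0.222  0.03 ]
rollB [ 0.551 -0.202  0.03 ]
{'fov_y': 70.01871616449372, 'cx': 257.20527327982273, 'cy': 191.1979424103374, 'pose': array([[ 0.3332183 , -0.90547921, -0.26281738,  0.28748354],
       [-0.94284789, -0.32055799, -0.09099693, -0.58854039],
       [-0.00185238,  0.27811865, -0.96054494,  0.38410041],
       [ 0.        ,  0.        ,  0.        ,  1.        ]])}
```

View pics/c1.png

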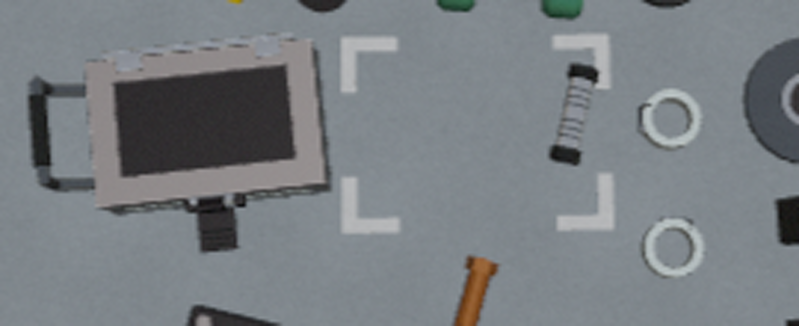

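>>> {"method": "servo_tool", "body": {
  "commands": [
    [[6,0,0,-25,50,-30,87],[12,0,0,-45,100,-60,87],[19.4,0,0,-65,145,-87,87],[19.4,0,0,-80,190,-113,87],[19.4,0,0,-95,235,-140,87]]
  ]
}}

```text
time: 0.72
position: [0.3919, -0.4013, 0.3177]
tool_rot: [1.209, 1.21, -1.209]
ft_force: [0.2, -0.8, 0.5]
grip_width: 0.999
```

>>> {"method": "servo_tool", "body": {
  "commands": [
    [[0,0,0,-20,30,-50,87],[0,0,0,-40,55,-100,87],[0,0,0,-60,80,-150,87],[0,0,0,-80,105,-200,87],[0,0,0,-80,105,-200,87]]
  ]
}}

```text
time: 1.35
position: [0.4988, -0.197, 0.3993]
tool_rot: [1.204, 1.212, -1.198]
ft_force: [-0.0, 0.2, -0.2]
grip_width: 0.997
```

Run:
```python
from h import *
st(); snap('wrist','w1')
a=cv2.imread('pics/w1.png'); cv2.imwrite('pics/w1b.png',cv2.resize(a,(800,600),interpolation=cv2.INTER_CUBIC))
```

```text
t 1.35 p [ 0.4988 -0.197   0.3993] F [-0.   0.2 -0.2] g 86.8
[[0.004, 1.0, 0.011], [0.001, 0.011, -1.0], [-1.0, 0.004, -0.001]] [ 0.7   0.07 -0.4   1.41  0.02  1.67 -1.25]
```

View pics/w1b.png

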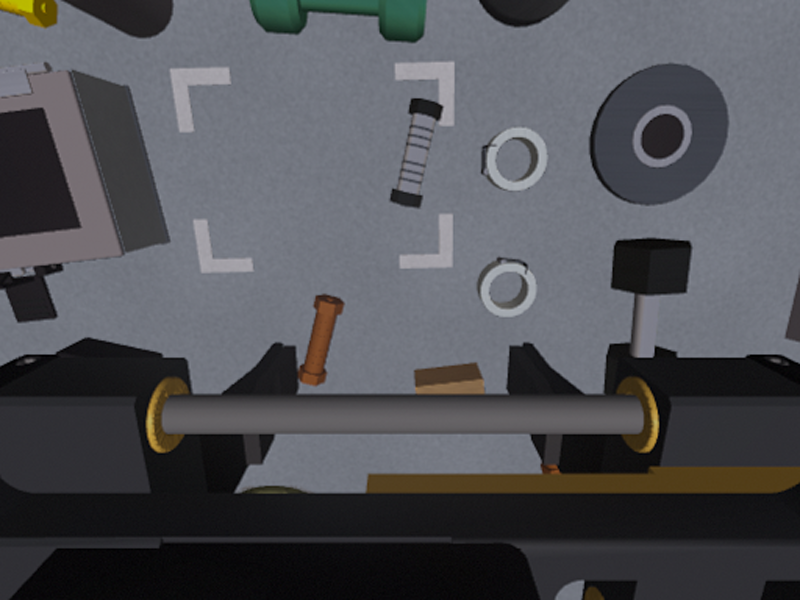

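```bash
cat >> h.py <<'E'
def W(f,s,L):
    for n,u,v,z in L: print(n,np.round(px2w(f,u*s,v*s,z)[:2],4))
E
python3 - <<'E'
from h import *
L=[('TL',171,70,0),('TR',454,62,0),('BR',452,268,0),('BL',201,272,0),('ringA',517,157,.032),('ringB',508,287,.032),('roll1',427,105,.02),('roll2',406,198,.02),('FL',71,71,.131),('FR',122,254,.131),('padR',55,319,.116),('padL',18,320,.116)]
W('w1',.64,L)
print('top'); W('top0',1/2.96,[(n,u+95*2.96,v+125*2.96,z) for n,u,v,z in [('TL',341,38,0),('TR',609,33,0),('BR',613,229,0),('BL',343,233,0),('ringA',671,117,.032),('ringB',674,247,.032),('roll1',584,72,.03),('roll2',567,156,.03),('RL',87,58,.131),('RR',97,207,.131),('FL',313,38,.131),('FR',328,188,.131),('padBL',201,251,.116),('padBR',238,249,.116),('bar',38,123,.185)]])
E
```

```text
TL [0.6921 0.0781]
TR [ 0.7045 -0.2568]
BR [ 0.4571 -0.2652]
BL [0.4477 0.0712]
ringA [ 0.5976 -0.332 ]
ringB [ 0.4399 -0.3339]
roll1 [ 0.6545 -0.2252]
roll2 [ 0.5485 -0.2022]
FL [0.6628 0.105 ]
FR [0.4949 0.0868]
padR [0.419  0.1825]
padL [0.4174 0.2235]
top
TL [0.6941 0.0789]
TR [ 0.7078 -0.2577]
BR [ 0.4605 -0.2642]
BL [0.4492 0.0698]
ringA [ 0.5973 -0.3309]
ringB [ 0.4374 -0.3347]
roll1 [ 0.6515 -0.2236]
roll2 [ 0.5467 -0.2036]
RL [0.6364 0.3617]
RR [0.464  0.3422]
FL [0.6655 0.1019]
FR [0.491  0.0796]
padBL [0.4169 0.2244]
padBR [0.42   0.1821]
bar [0.5515 0.3987]
```

>>> {"method": "servo_tool", "body": {
  "commands": [
    [[0,0,0,20,-10,-60,50],[0,0,0,40,-20,-119,0],[0,0,0,60,-30,-178,0],[0,0,0,70,-40,-237,0],[0,0,0,80,-50,-295,0]]
  ]
}}

```text
time: 2.02
position: [0.4453, 0.0919, 0.3163]
tool_rot: [1.21, 1.208, -1.213]
ft_force: [-0.3, 0.2, 0.3]
grip_width: 0.515
```

>>> {"method": "servo_tool", "body": {
  "commands": [
    [[-3,0,4,20,-5,-55,0],[-5.6,0,8,50,-15,-106,0],[-5.6,0,8,100,-22,-106,0],[-5.6,0,8,142,-22,-106,0],[-5.6,0,8,142,-22,-106,0]]
  ]
}}

```text
time: 2.65
position: [0.4217, 0.1954, 0.1723]
tool_rot: [1.197, 1.154, -1.043]
ft_force: [0.4, -0.2, -0.3]
grip_width: 0.02
```

Run:
```python
from h import *
st()
```

```text
t 2.65 p [0.4217 0.1954 0.1723] F [ 0.4 -0.2 -0.3] g 1.7
[[0.132, 0.987, 0.095], [0.004, 0.096, -0.995], [-0.991, 0.132, 0.008]] [ 0.39 -0.16 -0.84  2.03 -0.07  1.1  -1.9 ]
```

>>> {"method": "servo_tool", "body": {
  "commands": [
    [[0,0,0,30,0,-8,0],[0,0,0,54,-1,-8,0],[0,0,0,60,-2,-8,0],[0,0,0,65,-2,-8,0],[0,0,0,68,-2,-8,0]]
  ]
}}

```text
time: 3.28
position: [0.4314, 0.2061, 0.1088]
tool_rot: [1.201, 1.149, -1.035]
ft_force: [-3.5, -1.5, 4.2]
grip_width: 0.005
```

Run:
```python
from h import *
st(); snap('top','t1')
a=cv2.imread('pics/t1.png')[100:250,80:280]; cv2.imwrite('pics/t1b.png',cv2.resize(a,None,fx=3,fy=3))
```

```text
t 3.27 p [0.4314 0.2061 0.1088] F [-3.5 -1.5  4.2] g 0.4
[[0.14, 0.985, 0.097], [0.006, 0.097, -0.995], [-0.99, 0.14, 0.007]] [ 0.39 -0.03 -0.91  2.08  0.05  0.95 -2.03]
```

View pics/t1b.png

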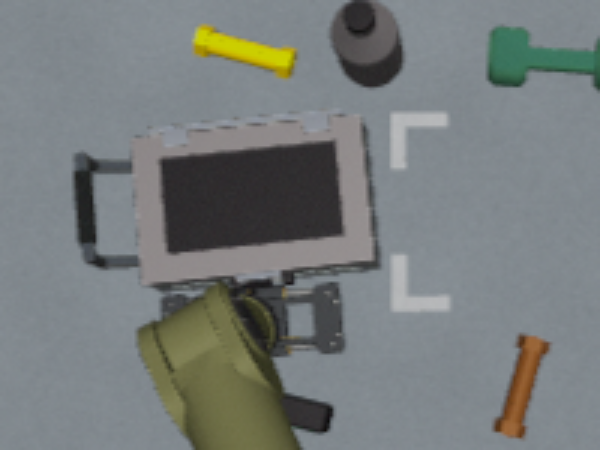

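The lid is still shut with the pad about 7 mm down, so I'll press further.

>>> {"method": "servo_tool", "body": {
  "commands": [
    [[0,0,0,3,-2,0,0],[0,0,0,6,-3,0,0],[0,0,0,6,-3,0,0],[0,0,0,6,-3,0,0],[0,0,0,6,-3,0,0]]
  ]
}}

```text
time: 3.95
position: [0.4309, 0.2067, 0.1034]
tool_rot: [1.203, 1.148, -1.031]
ft_force: [0.6, -1.1, 8.4]
grip_width: 0.002
```

Run:
```python
from h import *
st(); im0=cv2.imread('pics/t1.png').astype(int); im=snap('top','t2')[:,:,::-1].astype(int)
print(np.abs(im-im0)[125:185,120:210].mean())
```

```text
t 3.95 p [0.4309 0.2067 0.1034] F [ 0.6 -1.1  8.4] g 0.2
[[0.144, 0.985, 0.097], [0.008, 0.097, -0.995], [-0.99, 0.144, 0.006]] [ 0.39 -0.03 -0.92  2.09  0.06  0.94 -2.04]
45.181358024691356
```

>>> {"method": "servo_tool", "body": {
  "commands": [
    [[0,0,0,-50,0,0,0],[0,0,0,-105,0,0,20],[2,0,-3,-140,15,45,40],[4,0,-6,-155,30,100,60],[5.6,0,-8.3,-160,45,155,60]]
  ]
}}

```text
time: 4.62
position: [0.4668, 0.0539, 0.2686]
tool_rot: [1.207, 1.211, -1.212]
ft_force: [1.0, 1.3, 0.1]
grip_width: 0.373
```

Run:
```python
from h import *
st(); snap('top','t3')
a=cv2.imread('pics/t3.png')[100:250,80:350]; cv2.imwrite('pics/t3b.png',cv2.resize(a,None,fx=2.9,fy=2.9))
```

```text
t 4.62 p [0.4668 0.0539 0.2686] F [1.  1.3 0.1] g 32.5
[[-0.004, 1.0, -0.0], [-0.001, -0.0, -1.0], [-1.0, -0.004, 0.001]] [ 0.54 -0.07 -0.67  1.78 -0.04  1.42 -1.69]
```

View pics/t3b.png

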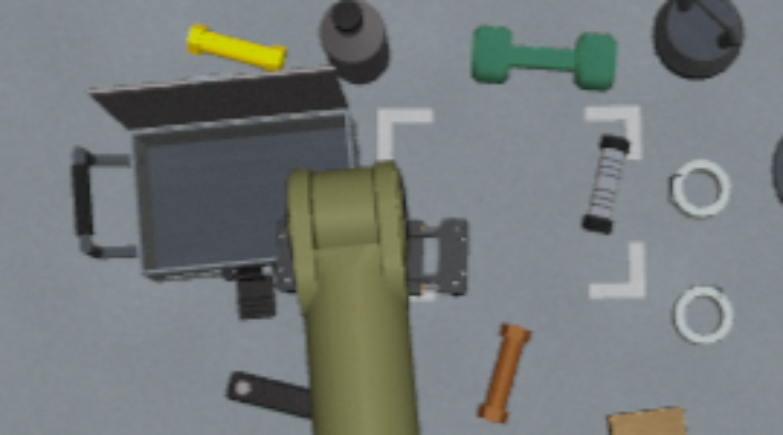

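>>> {"method": "servo_tool", "body": {
  "commands": [
    [[3,0,0,0,28,55,60],[6,0,0,10,55,110,60],[9,0,0,40,82,164,60],[11.5,0,0,80,110,218,60],[11.5,0,0,100,134,267,60]]
  ]
}}

```text
time: 5.3
position: [0.5951, -0.2035, 0.1685]
tool_rot: [1.352, 1.113, -1.36]
ft_force: [1.4, 1.3, 0.8]
grip_width: 0.686
```

>>> {"method": "servo_tool", "body": {
  "commands": [
    [[0,0,0,40,0,0,60],[0,0,0,85,0,0,60],[0,0,0,120,0,0,60],[0,0,0,145,0,0,60],[0,0,0,150,0,0,60]]
  ]
}}

```text
time: 5.92
position: [0.5924, -0.2022, 0.0181]
tool_rot: [1.351, 1.116, -1.362]
ft_force: [1.1, -0.1, -0.5]
grip_width: 0.685
```

Run:
```python
from h import *
st(); snap('wrist','w2'); snap('top','t4')
```

```text
t 5.92 p [ 0.5924 -0.2022  0.0181] F [ 1.1 -0.1 -0.5] g 59.6
[[-0.009, 0.98, -0.199], [0.002, -0.199, -0.98], [-1.0, -0.01, 0.0]] [ 0.64  0.49 -0.45  1.7   0.24  1.02 -1.66]
```

View pics/w2.png

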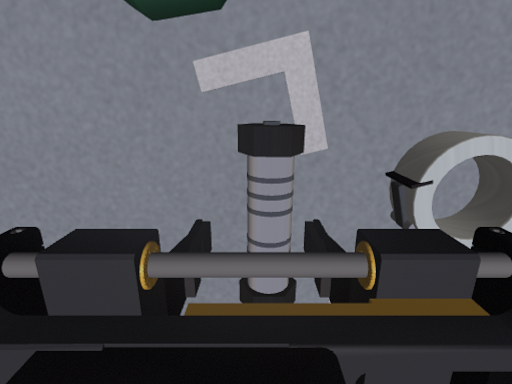

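Roller lies between the fingers, about 10 mm to the right and further out. I'll correct, lower and grip.

>>> {"method": "servo_tool", "body": {
  "commands": [
    [[0,0,0,6,10,10,60],[0,0,0,14,10,10,60],[0,0,0,14,10,10,15],[0,0,0,14,10,10,10],[0,0,0,14,10,10,10]]
  ],
  "newtons": 35
}}

```text
time: 6.65
position: [0.6022, -0.2149, 0.007]
tool_rot: [1.352, 1.111, -1.359]
ft_force: [-0.2, 0.5, 0.3]
grip_width: 0.435
```

>>> {"method": "servo_tool", "body": {
  "commands": [
    [[0,0,0,0,0,0,10],[0,0,0,-50,0,0,10],[0,0,0,-105,0,0,10],[0,0,0,-160,0,0,10],[0,0,0,-210,0,0,10]]
  ]
}}

```text
time: 7.28
position: [0.6028, -0.2149, 0.2184]
tool_rot: [1.352, 1.111, -1.36]
ft_force: [0.5, -0.2, -2.8]
grip_width: 0.312
```

>>> {"method": "servo_tool", "body": {
  "commands": [
    [[-4,0,0,0,-18,-57,10],[-9,0,0,0,-36,-114,10],[-13,0,0,0,-53,-171,10],[-17.7,0,0,0,-70,-228,10],[-17.7,0,0,0,-87,-283,10]]
  ]
}}

```text
time: 7.9
position: [0.5734, 0.0815, 0.2165]
tool_rot: [1.125, 1.263, -1.132]
ft_force: [2.2, 0.9, -1.7]
grip_width: 0.313
```

Run:
```python
from h import *
st()
```

```text
t 7.9 p [0.5734 0.0815 0.2165] F [ 2.2  0.9 -1.7] g 27.2
[[-0.005, 0.994, 0.109], [-0.001, 0.109, -0.994], [-1.0, -0.005, 0.0]] [ 0.4   0.24 -0.69  1.62  0.15  1.35 -1.77]
```

>>> {"method": "servo_tool", "body": {
  "commands": [
    [[0,0,0,0,1,-58,10],[0,0,0,30,1,-60,10],[0,0,0,80,1,-60,10],[0,0,0,120,1,-60,10],[0,0,0,133,1,-60,10]]
  ]
}}

```text
time: 8.52
position: [0.5656, 0.1385, 0.0807]
tool_rot: [1.123, 1.266, -1.137]
ft_force: [-0.4, 0.2, -1.7]
grip_width: 0.313
```

>>> {"method": "servo_tool", "body": {
  "commands": [
    [[0,0,0,0,0,0,10],[0,0,0,0,0,0,50],[0,0,0,0,0,0,50],[0,0,0,-40,0,0,45],[0,0,0,-90,0,0,45]]
  ]
}}

```text
time: 9.15
position: [0.5683, 0.1393, 0.1752]
tool_rot: [1.126, 1.262, -1.133]
ft_force: [0.9, 1.2, -0.6]
grip_width: 0.509
```

>>> {"method": "servo_tool", "body": {
  "commands": [
    [[0,0,0,-30,0,20,45],[3,0,0,-30,-4,80,45],[6.2,0,0,-30,-7,140,45],[6.2,0,0,-30,-10,200,45],[6.2,0,0,-30,-13,260,45]]
  ]
}}

```text
time: 9.78
position: [0.5845, -0.1224, 0.2057]
tool_rot: [1.207, 1.21, -1.211]
ft_force: [-0.5, 0.5, 0.3]
grip_width: 0.516
```

Run:
```python
from h import *
st(); snap('top','t5'); a=cv2.imread('pics/t5.png')[100:250,80:350]; cv2.imwrite('pics/t5b.png',cv2.resize(a,None,fx=2.9,fy=2.9))
```

```text
t 9.78 p [ 0.5845 -0.1224  0.2057] F [-0.5  0.5  0.3] g 44.9
[[-0.002, 1.0, 0.0], [-0.002, 0.0, -1.0], [-1.0, -0.002, 0.002]] [ 0.63  0.26 -0.56  1.59  0.15  1.33 -1.52]
```

View pics/t5b.png

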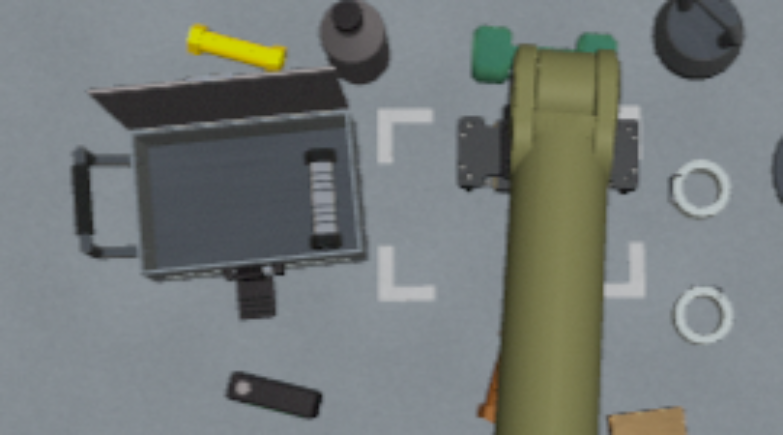

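The roller is in the tub and both collars haven't moved.

>>> {"method": "servo_tool", "body": {
  "commands": [
    [[0,0,0,0,4,60,45],[0,0,0,10,7,120,45],[0,0,0,40,10,175,45],[0,0,0,70,13,225,45],[0,0,0,100,13,240,45]]
  ]
}}

```text
time: 10.45
position: [0.5955, -0.3662, 0.1038]
tool_rot: [1.209, 1.207, -1.218]
ft_force: [-0.1, -0.6, -0.9]
grip_width: 0.515
```

Run:
```python
from h import *
st(); snap('wrist','w3')
```

```text
t 10.45 p [ 0.5955 -0.3662  0.1038] F [-0.1 -0.6 -0.9] g 44.8
[[-0.004, 1.0, -0.006], [-0.004, -0.006, -1.0], [-1.0, -0.004, 0.004]] [ 0.82  0.53 -0.43  1.44  0.23  1.22 -1.21]
```

View pics/w3.png

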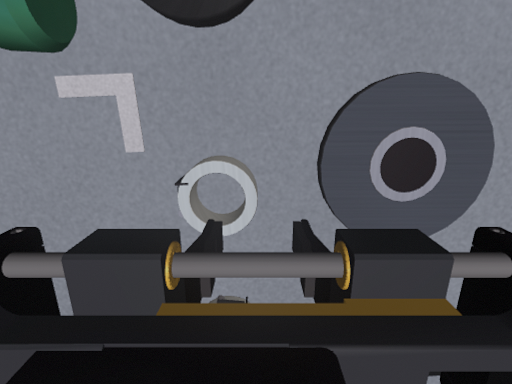

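Run:
```python
from h import *
W('w3',1,[('top',217.5,199,.032),('L',177,199,.032),('R',257,199,.032)])
```

```text
top [ 0.5962 -0.3319]
L [ 0.5965 -0.2956]
R [ 0.596  -0.3673]
```

>>> {"method": "servo_tool", "body": {
  "commands": [
    [[0,0,0,40,1,-4,45],[0,0,0,80,1,-4,45],[0,0,0,97,1,-4,45],[0,0,0,98,1,-4,5],[0,0,0,98,1,-4,0]]
  ]
}}

```text
time: 11.12
position: [0.5984, -0.357, 0.008]
tool_rot: [1.206, 1.21, -1.212]
ft_force: [-0.2, 0.7, 0.6]
grip_width: 0.372
```

>>> {"method": "servo_tool", "body": {
  "commands": [
    [[0,0,0,0,0,0,0],[0,0,0,0,0,0,0],[0,0,0,-60,0,0,0],[0,0,0,-120,0,0,0],[0,0,0,-180,0,0,0]]
  ]
}}

```text
time: 11.75
position: [0.5973, -0.3562, 0.1872]
tool_rot: [1.206, 1.214, -1.213]
ft_force: [-0.1, -1.8, -2.5]
grip_width: 0.121
```

>>> {"method": "servo_tool", "body": {
  "commands": [
    [[-1,0,0,-20,-4,-58,0],[-2,0,0,-20,-8,-119,0],[-3,0,0,-20,-12,-180,0],[-4,0,0,-20,-17,-241,0],[-5,0,0,-20,-21,-300,0]]
  ]
}}

```text
time: 12.38
position: [0.576, -0.0543, 0.2057]
tool_rot: [1.141, 1.253, -1.148]
ft_force: [0.4, -0.2, -2.9]
grip_width: 0.122
```

Run:
```python
from h import *
st()
```

```text
t 12.38 p [ 0.576  -0.0543  0.2057] F [ 0.4 -0.2 -2.9] g 10.6
[[-0.005, 0.996, 0.088], [-0.001, 0.088, -0.996], [-1.0, -0.005, 0.0]] [ 0.58  0.23 -0.61  1.64  0.14  1.32 -1.54]
```

>>> {"method": "servo_tool", "body": {
  "commands": [
    [[-1.2,0,0,0,1,-61,0],[-1.2,0,0,0,3,-122,0],[-1.2,0,0,0,5,-183,0],[-1.2,0,0,0,6,-244,0],[-1.2,0,0,0,7,-300,0]]
  ]
}}

```text
time: 13.0
position: [0.5567, 0.2449, 0.2057]
tool_rot: [1.126, 1.262, -1.133]
ft_force: [0.9, -0.3, -3.7]
grip_width: 0.125
```

>>> {"method": "servo_tool", "body": {
  "commands": [
    [[0,0,0,10,0,-16,0],[0,0,0,60,0,-16,0],[0,0,0,105,0,-16,0],[0,0,0,125,0,-16,0],[0,0,0,125,0,-16,0]]
  ]
}}

```text
time: 13.62
position: [0.5546, 0.2577, 0.0796]
tool_rot: [1.125, 1.263, -1.136]
ft_force: [0.5, -0.5, -2.1]
grip_width: 0.126
```

>>> {"method": "servo_tool", "body": {
  "commands": [
    [[0,0,0,0,0,0,45],[0,0,0,0,0,0,45],[0,0,0,0,0,0,45],[0,0,0,-50,0,0,45],[0,0,0,-105,0,0,45]]
  ]
}}

```text
time: 14.25
position: [0.5555, 0.259, 0.1872]
tool_rot: [1.126, 1.263, -1.133]
ft_force: [1.1, 0.4, -0.6]
grip_width: 0.505
```

>>> {"method": "servo_tool", "body": {
  "commands": [
    [[0,0,0,-25,-16,50,45],[2,0,0,-25,-35,107,45],[4,0,0,-25,-54,164,45],[6.2,0,0,-25,-73,221,45],[6.2,0,0,-25,-92,278,45]]
  ]
}}

```text
time: 14.88
position: [0.4945, -0.029, 0.2125]
tool_rot: [1.207, 1.21, -1.211]
ft_force: [1.2, -0.5, -0.7]
grip_width: 0.515
```

Run:
```python
from h import *
st(); snap('top','t6'); a=cv2.imread('pics/t6.png')[100:250,80:350]; cv2.imwrite('pics/t6b.png',cv2.resize(a,None,fx=2.9,fy=2.9))
```

```text
t 14.88 p [ 0.4945 -0.029   0.2125] F [ 1.2 -0.5 -0.7] g 44.8
[[-0.002, 1.0, 0.0], [-0.001, 0.0, -1.0], [-1.0, -0.002, 0.001]] [ 0.61  0.03 -0.61  1.82  0.02  1.31 -1.57]
```

View pics/t6b.png

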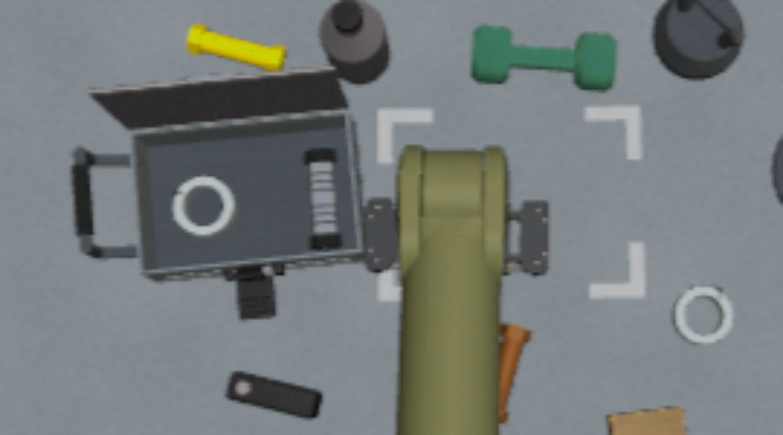

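The collar is in the tub and collar B hasn't moved.

>>> {"method": "servo_tool", "body": {
  "commands": [
    [[0,0,0,0,-12,58,45],[0,0,0,0,-24,118,45],[0,0,0,20,-36,176,45],[0,0,0,55,-48,226,45],[0,0,0,100,-56,275,45]]
  ]
}}

```text
time: 15.55
position: [0.4394, -0.3016, 0.1155]
tool_rot: [1.206, 1.208, -1.212]
ft_force: [0.1, 0.0, -0.3]
grip_width: 0.517
```

Run:
```python
from h import *
st(); im=snap('wrist','w4')
g=cv2.cvtColor(im,cv2.COLOR_RGB2GRAY)
m=(g>165).astype(np.uint8); n,l,s,c=cv2.connectedComponentsWithStats(m)
for i in range(1,n):
    if s[i,4]>300: print(s[i],np.round(c[i],1),np.round(px2w('w4',s[i,0]+s[i,2]/2,s[i,1]+s[i,3]/2,.032),4))
```

```text
t 15.55 p [ 0.4394 -0.3016  0.1155] F [ 0.1  0.  -0.3] g 44.9
[[-0.002, 1.0, -0.0], [-0.003, -0.0, -1.0], [-1.0, -0.002, 0.003]] [ 0.88  0.17 -0.36  1.86  0.07  1.12 -1.08]
[271 163  56  29 310] [302.2 173.4] [ 0.4571 -0.3415  0.032 ]
```

>>> {"method": "servo_tool", "body": {
  "commands": [
    [[0,0,0,45,0,2,45],[0,0,0,90,0,2,45],[0,0,0,108,0,2,45],[0,0,0,109,0,2,5],[0,0,0,109,0,2,0]]
  ]
}}

```text
time: 16.23
position: [0.4396, -0.3019, 0.0074]
tool_rot: [1.206, 1.21, -1.212]
ft_force: [-0.2, -0.3, -0.1]
grip_width: 0.367
```

>>> {"method": "servo_tool", "body": {
  "commands": [
    [[0,0,0,0,0,0,0],[0,0,0,0,0,0,0],[0,0,0,-60,0,0,0],[0,0,0,-120,0,0,0],[0,0,0,-180,0,0,0]]
  ]
}}

```text
time: 16.85
position: [0.4384, -0.3007, 0.1872]
tool_rot: [1.206, 1.214, -1.213]
ft_force: [1.3, -1.0, -3.0]
grip_width: 0.124
```

>>> {"method": "servo_tool", "body": {
  "commands": [
    [[-1,0,0,-20,12,-56,0],[-2,0,0,-20,25,-113,0],[-3,0,0,-20,38,-170,0],[-4,0,0,-20,51,-227,0],[-5,0,0,-20,63,-285,0]]
  ]
}}

```text
time: 17.48
position: [0.5018, -0.0144, 0.2051]
tool_rot: [1.141, 1.253, -1.149]
ft_force: [1.1, -0.7, -1.8]
grip_width: 0.126
```

Run:
```python
from h import *
st()
```

```text
t 17.48 p [ 0.5018 -0.0144  0.2051] F [ 1.1 -0.7 -1.8] g 11.0
[[-0.005, 0.996, 0.087], [-0.001, 0.087, -0.996], [-1.0, -0.005, 0.0]] [ 0.6   0.05 -0.64  1.81  0.03  1.29 -1.53]
```

>>> {"method": "servo_tool", "body": {
  "commands": [
    [[-1.2,0,0,0,16,-54,0],[-1.2,0,0,0,32,-108,0],[-1.2,0,0,0,48,-162,0],[-1.2,0,0,0,64,-214,0],[-1.2,0,0,0,77,-249,0]]
  ]
}}

```text
time: 18.1
position: [0.5562, 0.2416, 0.2046]
tool_rot: [1.125, 1.265, -1.131]
ft_force: [0.2, -0.3, -2.4]
grip_width: 0.125
```

>>> {"method": "servo_tool", "body": {
  "commands": [
    [[0,0,0,10,0,0,0],[0,0,0,60,0,0,0],[0,0,0,105,0,0,0],[0,0,0,125,0,0,0],[0,0,0,125,0,0,0]]
  ]
}}

```text
time: 18.73
position: [0.5576, 0.238, 0.0818]
tool_rot: [1.128, 1.26, -1.132]
ft_force: [-0.0, -0.6, 2.2]
grip_width: 0.126
```

>>> {"method": "servo_tool", "body": {
  "commands": [
    [[0,0,0,0,0,0,45],[0,0,0,0,0,0,45],[0,0,0,0,0,0,45],[0,0,0,-50,0,0,45],[0,0,0,-110,0,0,45]]
  ]
}}

```text
time: 19.35
position: [0.5565, 0.2376, 0.1905]
tool_rot: [1.126, 1.263, -1.135]
ft_force: [0.8, -0.2, 0.6]
grip_width: 0.505
```

>>> {"method": "servo_tool", "body": {
  "commands": [
    [[0,0,0,-55,0,5,0],[0,0,0,-110,0,10,0],[0,0,0,-160,20,16,0],[0,0,0,-160,75,16,0],[0,0,0,-160,130,16,0]]
  ]
}}

```text
time: 19.98
position: [0.6909, 0.2356, 0.3516]
tool_rot: [1.13, 1.258, -1.132]
ft_force: [-0.2, -0.2, 1.3]
grip_width: 0.051
```

Run:
```python
from h import *
st(); snap('scene','s2'); snap('top','t7'); a=cv2.imread('pics/t7.png')[110:215,90:230]; b=cv2.imread('pics/s2.png')[120:260,260:420]
a=cv2.resize(a,(400,300)); b=cv2.resize(b,(400,350))[:300]; cv2.imwrite('pics/m7.png',np.hstack([a,b]))
```

```text
t 19.98 p [0.6909 0.2356 0.3516] F [-0.2 -0.2  1.3] g 4.4
[[-0.001, 0.994, 0.106], [-0.0, 0.106, -0.994], [-1.0, -0.001, 0.0]] [ 0.04  0.58 -0.75  0.95  0.39  1.74 -2.02]
```

View pics/m7.png

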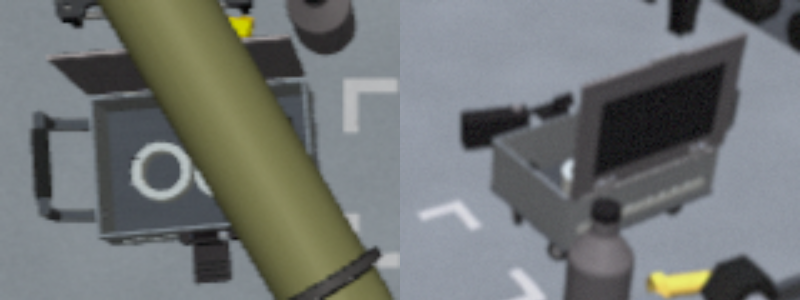

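>>> {"method": "servo_tool", "body": {
  "commands": [
    [[0,0,0,40,0,0,0],[0,0,0,71,0,0,0],[0,0,0,71,-20,0,0],[0,0,0,71,-36,0,0],[0,0,0,72,-51,0,0]]
  ]
}}

```text
time: 20.7
position: [0.6374, 0.2307, 0.2781]
tool_rot: [1.128, 1.26, -1.132]
ft_force: [1.3, 0.2, -1.1]
grip_width: 0.004
```

>>> {"method": "servo_tool", "body": {
  "commands": [
    [[0,0,0,4,-19,0,0],[0,0,0,10,-38,0,0],[0,0,0,18,-56,0,0],[0,0,0,28,-73,0,0],[0,0,0,39,-87,0,0]]
  ]
}}

```text
time: 21.32
position: [0.5508, 0.2215, 0.2397]
tool_rot: [1.128, 1.26, -1.131]
ft_force: [0.4, 0.6, 1.1]
grip_width: 0.004
```

Run:
```python
from h import *
st()
```

```text
t 21.32 p [0.5508 0.2215 0.2397] F [0.4 0.6 1.1] g 0.3
[[-0.002, 0.994, 0.108], [-0.001, 0.108, -0.994], [-1.0, -0.002, 0.0]] [ 0.26  0.29 -0.83  1.55  0.22  1.4  -2.05]
```

>>> {"method": "servo_tool", "body": {
  "commands": [
    [[0,0,0,11,-11,0,0],[0,0,0,24,-21,0,0],[0,0,0,37,-30,0,0],[0,0,0,49,-37,0,0],[0,0,0,61,-43,0,0]]
  ]
}}

```text
time: 21.95
position: [0.5079, 0.217, 0.1781]
tool_rot: [1.127, 1.261, -1.132]
ft_force: [1.3, 0.1, 1.7]
grip_width: 0.003
```

>>> {"method": "servo_tool", "body": {
  "commands": [
    [[0,0,0,10,-3,0,0],[0,0,0,19,-6,0,0],[0,0,0,25,-6,0,0],[0,0,0,30,-6,0,0],[0,0,0,35,-6,0,0]]
  ]
}}

```text
time: 22.58
position: [0.5015, 0.2169, 0.1438]
tool_rot: [1.126, 1.263, -1.133]
ft_force: [-2.0, -0.9, 5.1]
grip_width: 0.007
```

>>> {"method": "servo_tool", "body": {
  "commands": [
    [[0,0,0,4,0,0,0],[0,0,0,7,0,0,0],[0,0,0,9,0,0,0],[0,0,0,10,0,0,0],[0,0,0,10,0,0,0]]
  ]
}}

```text
time: 23.2
position: [0.5029, 0.2174, 0.1356]
tool_rot: [1.128, 1.26, -1.13]
ft_force: [-3.9, -2.1, 15.1]
grip_width: 0.003
```

>>> {"method": "servo_tool", "body": {
  "commands": [
    [[0,0,0,-3,0,0,0],[0,0,0,-10,0,0,0],[0,0,0,-60,0,0,0],[0,0,0,-110,0,-30,30],[0,0,0,-140,0,-80,60]]
  ]
}}

```text
time: 23.82
position: [0.4955, 0.2951, 0.2755]
tool_rot: [1.132, 1.257, -1.135]
ft_force: [1.3, 0.2, 0.5]
grip_width: 0.153
```

>>> {"method": "servo_tool", "body": {
  "commands": [
    [[0,0,0,0,10,-40,60],[0,0,0,0,20,-60,60],[0,0,0,0,30,-60,60],[0,0,0,0,30,-60,60],[0,0,0,0,30,-60,60]]
  ]
}}

```text
time: 24.45
position: [0.5175, 0.3575, 0.2728]
tool_rot: [1.127, 1.261, -1.135]
ft_force: [-0.7, -0.3, -0.1]
grip_width: 0.665
```

Run:
```python
from h import *
st(); snap('scene','s3'); snap('top','t8'); a=cv2.imread('pics/t8.png')[110:215,90:230]; b=cv2.imread('pics/s3.png')[120:260,260:420]
a=cv2.resize(a,(480,360),interpolation=cv2.INTER_CUBIC); b=cv2.resize(b,(320,280)); b=cv2.copyMakeBorder(b,0,80,0,0,0); cv2.imwrite('pics/m8.png',np.hstack([a,b]))
```

```text
t 24.45 p [0.5175 0.3575 0.2728] F [-0.7 -0.3 -0.1] g 57.8
[[-0.006, 0.994, 0.106], [-0.001, 0.106, -0.994], [-1.0, -0.006, 0.001]] [ 0.03  0.38 -0.89  1.4   0.29  1.5  -2.32]
```

View pics/m8.png

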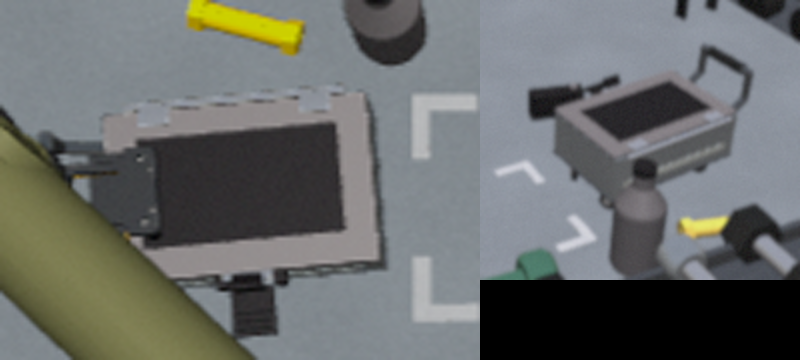

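Lid is shut. Next I'll check the caddy's pose for the push.

Run:
```python
from h import *
s=140/480
for n,u,v,z in [('FL',369,90,.138),('FR',384,266,.138),('RL',103,117,.138)]: print(n,np.round(px2w('t8',90+u*s,110+v*s,z),4))
a=cv2.imread('pics/top0.png').astype(np.float32).mean(2);b=cv2.imread('pics/t8.png').astype(np.float32).mean(2)
x=slice(140,188);y=slice(165,208)
print(cv2.phaseCorrelate(a[x,y].copy(),b[x,y].copy(),cv2.createHanningWindow((43,48),cv2.CV_32F)))
```

```text
FL [0.6694 0.112  0.138 ]
FR [0.4931 0.092  0.138 ]
RL [0.6364 0.3747 0.138 ]
((-3.6068540810160847, -1.1569614571941926), 0.8453693663632428)
```

>>> {"method": "servo_tool", "body": {
  "commands": [
    [[-0.7,0,0,0,20,-25,60],[-0.7,0,0,0,37,-47,60],[-0.7,0,0,40,37,-47,60],[-0.7,0,0,70,37,-47,60],[-0.7,0,0,70,37,-47,60]]
  ]
}}

```text
time: 25.18
position: [0.5476, 0.4078, 0.2003]
tool_rot: [1.114, 1.268, -1.128]
ft_force: [-0.2, -0.5, 0.3]
grip_width: 0.689
```

Run:
```python
from h import *
st(); snap('wrist','w5')
```

```text
t 25.18 p [0.5476 0.4078 0.2003] F [-0.2 -0.5  0.3] g 59.9
[[-0.009, 0.993, 0.12], [-0.004, 0.12, -0.993], [-1.0, -0.009, 0.003]] [-0.1   0.54 -0.85  1.36  0.4   1.43 -2.38]
```

View pics/w5.png

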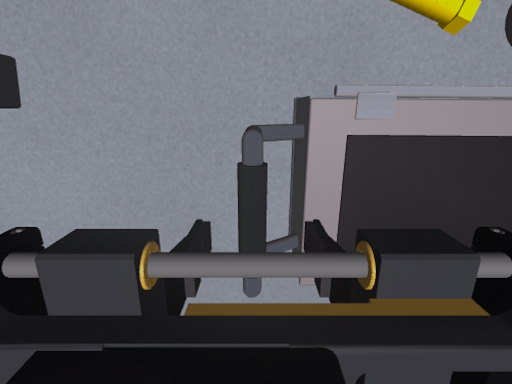

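>>> {"method": "servo_tool", "body": {
  "commands": [
    [[0,0,0,20,0,-2,60],[0,0,0,34,0,-2,60],[0,0,0,34,0,-2,15],[0,0,0,34,0,-2,10],[0,0,0,34,0,-2,10]]
  ],
  "newtons": 40
}}

```text
time: 25.85
position: [0.5483, 0.412, 0.1695]
tool_rot: [1.118, 1.267, -1.123]
ft_force: [-0.4, -0.3, 0.9]
grip_width: 0.436
```

>>> {"method": "servo_tool", "body": {
  "commands": [
    [[0,0,0,0,0,0,10],[0,0,0,0,0,0,10],[0,0,0,0,0,0,10]]
  ]
}}

```text
time: 26.22
position: [0.5481, 0.4117, 0.169]
tool_rot: [1.118, 1.267, -1.124]
ft_force: [0.1, 0.3, 0.6]
grip_width: 0.22
```

Run:
```python
from h import *
st()
```

```text
t 26.23 p [0.5481 0.4117 0.169 ] F [0.1 0.3 0.6] g 19.1
[[-0.005, 0.993, 0.12], [-0.0, 0.12, -0.993], [-1.0, -0.005, -0.0]] [-0.1   0.56 -0.84  1.39  0.42  1.37 -2.4 ]
```

>>> {"method": "servo_tool", "body": {
  "commands": [
    [[0.3,0,0,0,0,7,10],[1,0,0,0,1,17,10],[2,0,0,0,2,29,10],[3,0,0,0,3,42,10],[4,0,0,0,4,56,10]]
  ]
}}

```text
time: 26.85
position: [0.559, 0.3566, 0.1692]
tool_rot: [1.172, 1.237, -1.175]
ft_force: [-0.2, 5.4, 1.0]
grip_width: 0.22
```

>>> {"method": "servo_tool", "body": {
  "commands": [
    [[0.5,0,0,0,1,12,10],[1,0,0,0,2,22,10],[1,0,0,0,2,28,10],[1,0,0,0,2,30,10],[1,0,0,0,2,30,10]]
  ]
}}

```text
time: 27.48
position: [0.5626, 0.3258, 0.169]
tool_rot: [1.182, 1.227, -1.189]
ft_force: [0.4, -0.9, 5.3]
grip_width: 0.216
```

Run:
```python
from h import *
st(); snap('top','t9'); a=cv2.imread('pics/t9.png')[110:230,110:320]; cv2.imwrite('pics/t9b.png',cv2.resize(a,None,fx=3.8,fy=3.8,interpolation=cv2.INTER_CUBIC))
```

```text
t 27.48 p [0.5626 0.3258 0.169 ] F [ 0.4 -0.9  5.3] g 18.8
[[-0.005, 0.999, 0.033], [-0.002, 0.033, -0.999], [-1.0, -0.005, 0.002]] [ 0.06  0.48 -0.84  1.49  0.36  1.33 -2.35]
```

View pics/t9b.png

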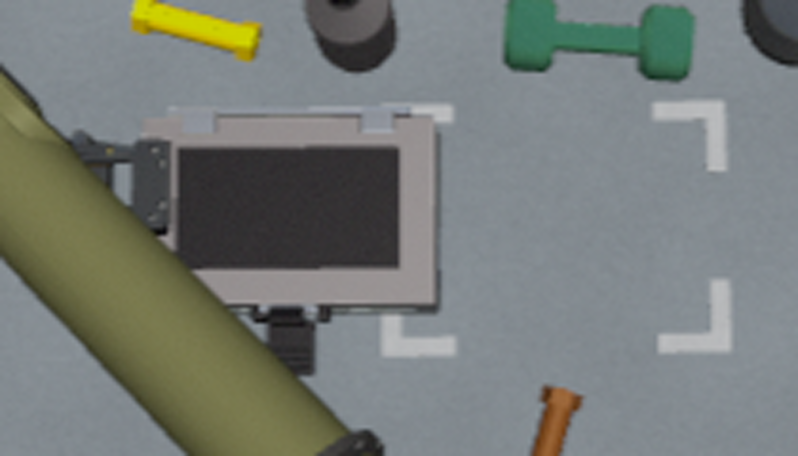

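```bash
cat >> h.py <<'E'
def C(f,x0,y0,s,L):
    out={}
    for n,u,v,z in L: out[n]=px2w(f,x0+u/s,y0+v/s,z)[:2]; print(n,np.round(out[n],4))
    return out
E
python3 - <<'E'
from h import *
o=C('t9',110,110,3.8,[('FL',436,117,.138),('FR',438,303,.138),('wRL',178,148,.138),('wFL',400,147,.138),('wFR',401,268,.138),('wRR',190,268,.138),('TR',725,103,0),('BR',731,352,0),('BL',383,356,0)])
ang=lambda a,b:np.degrees(np.arctan2(b[0]-a[0],-(b[1]-a[1])))
print('yaw',ang(o['wRL'],o['wFL']),ang(o['wRR'],o['wFR']),'bay',ang(o['BL'],o['BR']))
for a,b in(('FR','FL'),('wFR','wFL'),('BR','TR')): d=o[b]-o[a]; print(np.degrees(np.arctan2(d[1],d[0])),(o[a]+o[b])/2)
E
```

```text
FL [0.6555 0.019 ]
FR [0.4874 0.0132]
wRL [0.6224 0.2493]
wFL [0.6275 0.0507]
wFR [0.5181 0.0469]
wRR [0.5143 0.2343]
TR [ 0.7041 -0.2579]
BR [ 0.4595 -0.2652]
BL [0.4493 0.0701]
yaw 1.470157893336547 1.1401735172517085 bay 1.7523779160377393
1.9711546061482723 [0.57145154 0.01613363]
1.957845437420716 [0.57276595 0.04879653]
1.7098245127411256 [ 0.58182885 -0.26159483]
```

>>> {"method": "servo_tool", "body": {
  "commands": [
    [[0,0,0,-1,0,6,10],[0,0,0,-1,1,16,10],[0,0,0,-1,1,28,10],[0,0,0,-1,2,40,10],[0,0,0,-1,2,52,10]]
  ]
}}

```text
time: 28.15
position: [0.5653, 0.2744, 0.1693]
tool_rot: [1.181, 1.23, -1.189]
ft_force: [-2.4, 4.0, 0.5]
grip_width: 0.221
```

>>> {"method": "servo_tool", "body": {
  "commands": [
    [[0,0,0,0,0,13,10],[0,0,0,0,0,26,10],[0,0,0,0,0,39,10],[0,0,0,0,0,52,10],[0,0,0,0,0,65,10]]
  ]
}}

```text
time: 28.78
position: [0.5678, 0.2087, 0.1693]
tool_rot: [1.181, 1.229, -1.19]
ft_force: [-1.3, 4.2, -2.5]
grip_width: 0.218
```

>>> {"method": "servo_tool", "body": {
  "commands": [
    [[0,0,0,0,0,13,10],[0,0,0,0,0,26,10],[0,0,0,0,0,38,10],[0,0,0,0,0,46,10],[0,0,0,0,0,50,10]]
  ]
}}

```text
time: 29.4
position: [0.5698, 0.1583, 0.1694]
tool_rot: [1.182, 1.227, -1.19]
ft_force: [-2.6, 1.4, -4.4]
grip_width: 0.215
```

Run:
```python
from h import *
st(); snap('top','t10'); a=cv2.imread('pics/t10.png')[110:230,150:360]; cv2.imwrite('pics/t10b.png',cv2.resize(a,None,fx=3.8,fy=3.8,interpolation=cv2.INTER_CUBIC))
```

```text
t 29.4 p [0.5698 0.1583 0.1694] F [-2.6  1.4 -4.4] g 18.7
[[-0.006, 0.999, 0.032], [-0.002, 0.032, -0.999], [-1.0, -0.006, 0.001]] [ 0.37  0.34 -0.83  1.64  0.26  1.28 -2.05]
```

View pics/t10b.png

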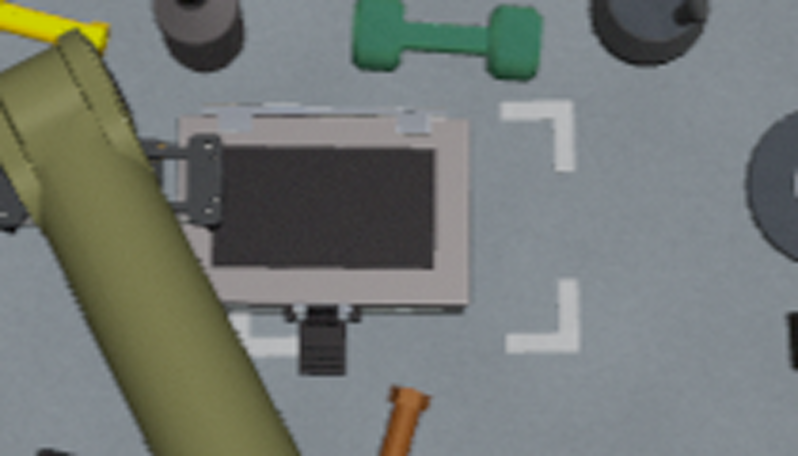

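```bash
cat > m.py <<'E'
from h import *
import sys
f=sys.argv[1]; im=cv2.imread(f'pics/{f}.png')
g=im.astype(int).sum(2)
# subpixel edges of lid's dark window by line fits
def edge(pts,ax):  # pts: list of (u or v fixed), search range
    P=[]
    for k,lo,hi in pts:
        l=(g[lo:hi,k] if ax=='v' else g[k,lo:hi]).astype(float)
        d=np.abs(np.diff(l)); i=d.argmax(); w=d[max(i-2,0):i+3]; x=lo+.5+(np.arange(max(i-2,0),max(i-2,0)+len(w))*w).sum()/w.sum()
        P.append((k,x) if ax=='v' else (x,k))
    return np.array(P)
s=3.8;X=int(sys.argv[2]);Y=110;off=float(sys.argv[3])
U=lambda u:int(X+(u+off)/s);V=lambda v:int(Y+v/s)
wz=lambda P,z:np.array([px2w(f,u,v,z)[:2] for u,v in P])
top=wz(edge([(k,V(132),V(165)) for k in range(U(260),U(420))],'v'),.138)
bot=wz(edge([(k,V(250),V(285)) for k in range(U(290),U(420))],'v'),.138)
fr=wz(edge([(k,U(418),U(450)) for k in range(V(160),V(255))],'h'),.138)
for n,P in(('top',top),('bot',bot)):
    c=np.polyfit(P[:,1],P[:,0],1); r=np.abs(P[:,0]-np.polyval(c,P[:,1])); P=P[r<.003]; c=np.polyfit(P[:,1],P[:,0],1); print(n,'yaw',np.degrees(np.arctan(-c[0])).round(2),'x at y=-.03',np.polyval(c,-.03).round(4),len(P))
c=np.polyfit(fr[:,0],fr[:,1],1); print('front yaw',np.degrees(np.arctan(c[0])).round(2),'y at x=.575',np.polyval(c,.575).round(4))
E
python3 m.py t10 150 0
python3 - <<'E'
from h import *
o=C('t10',150,110,3.8,[('FL',469,119,.138),('FR',468,304,.138),('wFL',435,149,.138),('wFR',435,268,.138),('wRR',213,267,.138),('TR',573,101,0),('BR',579,352,0)])
E
```

```text
top yaw 0.64 x at y=-.03 0.6307 42
bot yaw 0.77 x at y=-.03 0.5207 34
front yaw 0.53 y at x=.575 -0.1166
FL [ 0.6573 -0.1476]
FR [ 0.4896 -0.1488]
wFL [ 0.6292 -0.1173]
wFR [ 0.5214 -0.1189]
wRR [0.5183 0.079 ]
TR [ 0.7061 -0.2579]
BR [ 0.4595 -0.2652]
```

```bash
python3 m.py t9 110 -35
python3 - <<'E'
from h import *
# bay yaw: fit bottom/right/top tape outer edges in top0
a=cv2.imread('pics/top0.png'); g=cv2.cvtColor(a,cv2.COLOR_BGR2GRAY).astype(float)
x0,y0,s=95,125,2.96
m=np.zeros_like(g,np.uint8); u0,v0,u1,v1=int(x0+330/s),int(y0+25/s),int(x0+625/s),int(y0+242/s)
th=165; r=(g[v0:v1,u0:u1]>th).astype(np.uint8); n,l,st_,c=cv2.connectedComponentsWithStats(r)
cs=[]
for i in range(1,n):
    if st_[i,4]>60: print(st_[i],c[i].round(1)); cs.append(px2w('top0',c[i][0]+u0,c[i][1]+v0)[:2])
print(np.round(cs,4), np.mean(cs,0))
E
```

```text
top yaw 1.77 x at y=-.03 0.6324 42
bot yaw 1.7 x at y=-.03 0.5221 34
front yaw 1.41 y at x=.575 0.0514
[  4   5  19  18 146] [ 9.6 10.8]
[ 76   4  19  18 131] [88.   9.3]
[ 77  51  19  19 149] [89.1 62.4]
[  5  52  19  19 142] [10.7 64.1]
[[ 0.672   0.0582]
 [ 0.684  -0.2329]
 [ 0.4856 -0.2383]
 [ 0.4739  0.0492]] [ 0.57888444 -0.09093954]
```

>>> {"method": "servo_tool", "body": {
  "commands": [
    [[-0.6,0,0,0,-1.5,5,10],[-1.2,0,0,0,-3,12,10],[-1.6,0,0,0,-4.5,20,10],[-1.6,0,0,0,-4.5,26,10],[-1.6,0,0,0,-4.5,30,10]]
  ]
}}

```text
time: 30.08
position: [0.5664, 0.1286, 0.1696]
tool_rot: [1.161, 1.241, -1.169]
ft_force: [-1.4, 2.1, -7.5]
grip_width: 0.22
```

```bash
python3 - <<'E'
from h import *
st(); snap('top','t11')
E
python3 m.py t11 150 33
```

```text
t 30.07 p [0.5664 0.1286 0.1696] F [-1.4  2.1 -7.5] g 19.1
[[-0.005, 0.998, 0.06], [-0.001, 0.06, -0.998], [-1.0, -0.005, 0.001]] [ 0.43  0.31 -0.83  1.67  0.24  1.27 -1.96]
top yaw 2.77 x at y=-.03 0.6323 42
bot yaw 2.02 x at y=-.03 0.523 34
front yaw 2.35 y at x=.575 -0.146
```

>>> {"method": "servo_tool", "body": {
  "commands": [
    [[0,0,0,1,-0.8,8,10],[0,0,0,1,-1.2,18,10],[0,0,0,1,-1.5,28,10],[0,0,0,1,-1.8,36,10],[0,0,0,1,-2,42,10]]
  ]
}}

```text
time: 30.75
position: [0.5675, 0.0868, 0.1693]
tool_rot: [1.162, 1.24, -1.168]
ft_force: [-0.6, 3.3, -1.8]
grip_width: 0.216
```

```bash
python3 - <<'E'
from h import *
st(); snap('top','t12'); snap('wrist','w12')
E
python3 m.py t12 150 78
python3 - <<'E'
from h import *
a=cv2.imread('pics/t12.png')[110:220,190:350]; a=cv2.resize(a,None,fx=3.4,fy=3.4,interpolation=cv2.INTER_CUBIC)
b=cv2.resize(cv2.imread('pics/w12.png')[40:340,60:],(256,170))
c=np.zeros((374+0,800,3),np.uint8); c[:374,:544]=a; c[:170,544:]=b; cv2.imwrite('pics/m12.png',c)
E
```

```text
t 30.75 p [0.5675 0.0868 0.1693] F [-0.6  3.3 -1.8] g 18.8
[[-0.004, 0.998, 0.061], [-0.001, 0.061, -0.998], [-1.0, -0.004, 0.001]] [ 0.5   0.29 -0.82  1.69  0.22  1.26 -1.88]
top yaw 3.1 x at y=-.03 0.6336 43
bot yaw 3.1 x at y=-.03 0.5235 35
front yaw 3.47 y at x=.575 -0.1882
```

Yaw came out about 1° over the bay's. I'll back the caddy straight out and redo the approach at a fixed heading so the castors end up trailing.

>>> {"method": "servo_tool", "body": {
  "commands": [
    [[0,0,0,0,0,-6,10],[0.3,0,0,0,0,-14,10],[0.7,0,0,0,1,-24,10],[1.1,0,0,0,1,-36,10],[1.4,0,0,0,1,-48,10]]
  ]
}}

```text
time: 31.48
position: [0.5653, 0.1366, 0.169]
tool_rot: [1.179, 1.229, -1.185]
ft_force: [2.4, -4.9, -0.6]
grip_width: 0.217
```

>>> {"method": "servo_tool", "body": {
  "commands": [
    [[0,0,0,0,0,-14,10],[0,0,0,0,0,-28,10],[0,0,0,0,0,-42,10],[0,0,0,0,0,-56,10],[0,0,0,0,0,-70,10]]
  ]
}}

```text
time: 32.1
position: [0.562, 0.2069, 0.1689]
tool_rot: [1.179, 1.231, -1.186]
ft_force: [0.8, -4.3, 1.5]
grip_width: 0.216
```

>>> {"method": "servo_tool", "body": {
  "commands": [
    [[0,0,0,0,0,-14,10],[0,0,0,0,0,-28,10],[0,0,0,0,0,-42,10],[0,0,0,0,0,-54,10],[0,0,0,0,0,-60,10]]
  ]
}}

```text
time: 32.72
position: [0.5591, 0.2677, 0.1689]
tool_rot: [1.179, 1.233, -1.185]
ft_force: [-1.2, -2.8, 2.9]
grip_width: 0.217
```

```bash
python3 - <<'E'
from h import *
st(); snap('top','t13')
E
python3 m.py t13 110 35
```

```text
t 32.73 p [0.5591 0.2677 0.1689] F [-1.2 -2.8  2.9] g 18.8
[[-0.006, 0.999, 0.038], [0.001, 0.038, -0.999], [-1.0, -0.006, -0.001]] [ 0.18  0.41 -0.85  1.57  0.32  1.3  -2.25]
top yaw 1.51 x at y=-.03 0.6258 42
bot yaw 1.66 x at y=-.03 0.517 34
front yaw 1.27 y at x=.575 -0.0065
```

>>> {"method": "servo_tool", "body": {
  "commands": [
    [[-0.1,0,0,0,0.5,6,10],[-0.2,0,0,0,1,14,10],[-0.2,0,0,0,1,24,10],[-0.2,0,0,0,1,34,10],[-0.2,0,0,0,1,44,10]]
  ]
}}

```text
time: 33.4
position: [0.5632, 0.2208, 0.1691]
tool_rot: [1.177, 1.231, -1.182]
ft_force: [0.5, 4.0, 2.5]
grip_width: 0.221
```

>>> {"method": "servo_tool", "body": {
  "commands": [
    [[0,0,0,0,0,10,10],[0,0,0,0,0,20,10],[0,0,0,0,0,30,10],[0,0,0,0,0,36,10],[0,0,0,0,0,40,10]]
  ]
}}

```text
time: 34.02
position: [0.5645, 0.1812, 0.169]
tool_rot: [1.177, 1.231, -1.183]
ft_force: [0.1, 4.1, 4.3]
grip_width: 0.217
```

```bash
python3 - <<'E'
from h import *
st(); snap('top','t14')
E
python3 m.py t14 150 -25
```

```text
t 34.02 p [0.5645 0.1812 0.169 ] F [0.1 4.1 4.3] g 18.9
[[-0.005, 0.999, 0.04], [-0.001, 0.04, -0.999], [-1.0, -0.005, 0.0]] [ 0.34  0.35 -0.85  1.64  0.27  1.28 -2.08]
top yaw 2.81 x at y=-.03 0.6338 42
bot yaw 2.27 x at y=-.03 0.5239 34
front yaw 2.73 y at x=.575 -0.0936
```

>>> {"method": "servo_tool", "body": {
  "commands": [
    [[0.3,0,0,0,-0.6,8,10],[0.5,0,0,0,-1.2,18,10],[0.5,0,0,0,-1.3,28,10],[0.5,0,0,0,-1.4,38,10],[0.5,0,0,0,-1.4,48,10]]
  ]
}}

```text
time: 34.7
position: [0.5648, 0.1336, 0.169]
tool_rot: [1.183, 1.228, -1.189]
ft_force: [0.3, 5.4, 5.9]
grip_width: 0.216
```

>>> {"method": "servo_tool", "body": {
  "commands": [
    [[0,0,0,0,0,10,10],[0,0,0,0,0,20,10],[0,0,0,0,0,30,10],[0,0,0,0,0,40,10],[0,0,0,0,0,46,10]]
  ]
}}

```text
time: 35.33
position: [0.5661, 0.0865, 0.169]
tool_rot: [1.183, 1.227, -1.192]
ft_force: [-0.8, 2.3, 6.6]
grip_width: 0.222
```

```bash
python3 - <<'E'
from h import *
st(); snap('top','t15'); snap('wrist','w15')
a=cv2.imread('pics/t15.png')[110:220,190:350]; a=cv2.resize(a,None,fx=3.4,fy=3.4,interpolation=cv2.INTER_CUBIC)
b=cv2.resize(cv2.imread('pics/w15.png')[40:340,60:],(256,170))
c=np.zeros((374,800,3),np.uint8); c[:374,:544]=a; c[:170,544:]=b; cv2.imwrite('pics/m15.png',c)
E
python3 m.py t15 150 78
```

```text
t 35.33 p [0.5661 0.0865 0.169 ] F [-0.8  2.3  6.6] g 19.3
[[-0.006, 1.0, 0.031], [-0.001, 0.031, -1.0], [-1.0, -0.006, 0.001]] [ 0.5   0.29 -0.82  1.69  0.22  1.26 -1.91]
top yaw 2.02 x at y=-.03 0.6298 43
bot yaw 1.92 x at y=-.03 0.5198 35
front yaw 2.59 y at x=.575 -0.1882
```

>>> {"method": "servo_tool", "body": {
  "commands": [
    [[0,0,0,0,0,4,10],[0,0,0,-1,0,4,10],[0,0,0,-1,0,4,10],[0,0,0,-1,0,4,40],[0,0,0,-1,0,4,50]]
  ],
  "newtons": 5
}}

```text
time: 36.05
position: [0.5662, 0.0831, 0.1693]
tool_rot: [1.183, 1.228, -1.191]
ft_force: [-0.4, -0.4, 0.3]
grip_width: 0.373
```

>>> {"method": "servo_tool", "body": {
  "commands": [
    [[0,0,0,0,0,0,50],[0,0,0,0,0,0,50],[0,0,0,-30,0,0,50],[0,0,0,-80,0,0,50],[0,0,0,-130,0,0,50]]
  ]
}}

```text
time: 36.67
position: [0.5669, 0.0837, 0.3011]
tool_rot: [1.183, 1.228, -1.19]
ft_force: [0.1, -0.7, 0.5]
grip_width: 0.575
```

>>> {"method": "servo_tool", "body": {
  "commands": [
    [[0,0,0,-10,0,-58,50],[0,0,0,-20,0,-116,50],[0,0,0,-20,0,-170,50],[0,0,0,-20,0,-220,50],[0,0,0,-20,0,-260,50]]
  ]
}}

```text
time: 37.3
position: [0.5584, 0.3459, 0.3196]
tool_rot: [1.182, 1.229, -1.189]
ft_force: [1.0, -1.0, 0.2]
grip_width: 0.578
```

```bash
python3 - <<'E'
from h import *
st(); snap('top','t16'); snap('scene','s16')
a=cv2.imread('pics/t16.png')[110:220,190:350]; a=cv2.resize(a,(480,330),interpolation=cv2.INTER_CUBIC)
b=cv2.imread('pics/s16.png')[140:300,180:340]; b=cv2.resize(b,(320,330),interpolation=cv2.INTER_CUBIC)
cv2.imwrite('pics/m16.png',np.hstack([a,b]))
E
python3 m.py t16 150 83
```

```text
t 37.3 p [0.5584 0.3459 0.3196] F [ 1.  -1.   0.2] g 50.3
[[-0.006, 0.999, 0.033], [0.0, 0.033, -0.999], [-1.0, -0.006, -0.0]] [ 0.02  0.45 -0.9   1.24  0.34  1.61 -2.35]
top yaw 2.2 x at y=-.03 0.6294 42
bot yaw 1.9 x at y=-.03 0.5197 34
front yaw 1.69 y at x=.575 -0.193
```

View pics/m16.png

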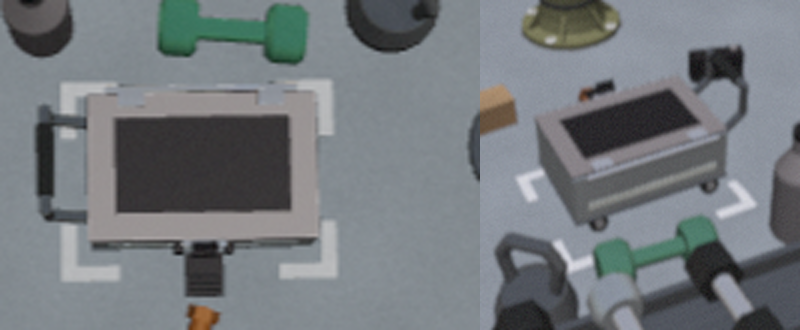

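```bash
python3 -c "
from bench import close_job
print(close_job())"
```

```text
the job is handed in; nothing more can be done
None
```

I've handed the job in at about 37 s, well under the 210 s limit. There were three items on the ledge, two collars and one steel roller. All three are in the tub, the lid is shut and the caddy is parked in the bay.

- **Steps:** I pressed the latch until the lid popped, loaded the roller and both collars, and pushed the lid down until it snapped. I then rolled the caddy in by its push bar. The brown and yellow look-alikes and everything else were never touched.
- **Redone approach:** My first run into the bay ended about 1° off square. I backed straight out about 180 mm and came in again, with only a small heading trim around 80 mm from the end.
- **Final pose:** In the last pictures the caddy is about 1–2 mm from the bay centre and within 0.5° of its heading, about 2°. The lid is down and the gripper is clear. The bay's own position is only known to about 2 mm, because the two cameras differed by that much.
- **Not checked directly:**
  - Castor angles were not measured. They rest on the last straight run of about 80 mm.
  - The second collar touched something as it was lowered and may lean slightly on the first. The lid still snapped shut over it.

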